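Set the fossil press gap with a gauge blade

ROBOT

A 6-joint arm with a two-finger parallel gripper is mounted at the origin on the work surface. World frame = base frame: x ahead of the robot, y to its left, z up, the work surface at z = 0. Lengths are in m, angles in rad, forces in N, time in s.
With the tool pointing down it reaches from about 0.3 to 0.775 m from the base axis. Payload 14.6 kg.
Tool frame: the origin (TCP) lies at the centre of the arm's flange, where the gripper is bolted on; the fingertips stand 199 mm ahead of it and the grasp point (between the pads) lies ctrl.tcp_to_grasp ahead of it (ctrl.tcp_to_grasp is the distance from the TCP to the grasp point, in m); z points along the fingers, y is the line along which they close (so a half turn about z gives the same grasp; the last joint's range is limited). The gripper opens to 94 mm and grips with 3 to 60 N. Pads are 16 mm wide; open, the fingers measure 119 mm over their backs; the gripper's body (75 mm by 177 mm) begins 78 mm behind the grasp point.
Start: joints at [-1.407, 0.3, 1.521, -0, 1.321, -0.067], TCP at [0.126, -0.535, 0.405] pointing down, gripper open.
Joint ranges: [-3.03, 3.03], [-0.79, 2.21], [0.23, 2.52], [-1.04, 4.18], [0, 3.07], [-2.55, 2.55]. Speed limits (rad/s): [2.22, 2.22, 2.57, 3.14, 3.14, 3.14].

INTERFACE

Orientations are given as [roll, pitch, yaw] about the fixed x, y, z axes, in that order (R = Rz(yaw) Ry(pitch) Rx(roll)).
In Python, from station import ctrl gives the robot as it stands. The module is installed in compiled form; this text tells all that it offers.
- The arm moves only by the shell command python3 -m jog 'ROWS' [OPENING] [FORCE]. ROWS is JSON, a list of rows, each a list of 6 numbers: the shift along the tool's x, y, z in cm, then the turn, a rotation vector about the tool's x, y, z in rad. In form: [[tx, ty, tz, ax, ay, az], ...]. A call has 1 to 8 rows; each row is the pose to reach, as a shift and turn from the pose commanded when the call began, along the tool's axes at that moment; what a row does not reach only later rows make up. A row lasts 1/10 s, in which the tool goes at most 50 mm and 8.59 degrees, less where a joint would pass 70% of its speed; a pose out of reach is approached as far as the arm can. A call with a gripper value outside its range is refused whole. OPENING is the opening in per cent of the stroke, from 0 (shut) to 100 (fully open), set as the call begins (- or left out, the last holds). The fingers move at their own pace and stop on an object; FORCE is the grip in N (left out, the last holds). Time passes only in rows, so rows that repeat a pose let the fingers close. It gives the time, the measured TCP pose, the force, the opening and the grip force at its end, in the units of the state.
- ctrl.get_obs(): the state, without advancing time (a new reading comes with each control period).
- ctrl.camera(name): name is "side" or "top" or "wrist"; returns a dict with "img" (400x640x3 uint8, blue, green, red), "intrinsics" (3x3 intrinsics, pixels), "k1" (the pictures are not rectified: a ray, as slopes to the right and down, at radius r is drawn at 1 + k1 r^2 times it, then the intrinsics apply), "R" (3x3) and "t" (3): a world point X has camera coordinates R X + t. Camera axes: x right, y down, z forward; pixel columns grow to the right and rows downward; lengths in m; the calibration is good to about 2 mm. A picture is of the moment at which its call begins. There is no depth.
- ctrl.hand_in(): hands the job in; it is judged then, once.
The state is a dict: "time_s": time; "qpos": joint angles; "joint_vel": joint speeds; "tau": joint torques, N m; "ee_pos": TCP position; "eef_rot": TCP orientation; "force": force on the tool from outside, world axes, zero at the start; "moment": the same for the moment, N m; "grip_width": finger opening in m; "grip_force": force on a finger pad.
Only numpy, scipy, OpenCV 4.12 (cv2) and the standard library are available. Lean on these libraries where they do the work, as an engineer would, in place of code of your own. Each camera call takes 0.05 s, during which the arm holds its last target. There are 200 camera calls.

TASK

Set the closing gap of the hand press: slide the steel gauge blade by its orange tab fully in under the platen until its nose meets the brass back stop, then turn the brass adjusting screw on top until the blade just drags, proving it by drawing the blade a few millimetres by its tab while it is nipped (a light pull of about 6 N should slide it) and readjusting if it is loose or tight. Never clamp the blade hard, leave it nipped like that under the platen with the nose within about 20 mm of the stop, and leave the fossils, dish and pick where they lie.

Things in the scene. Friction and masses are not known exactly. Their poses are not given: they have to be found in the camera images.
- press: Green cast iron hand press, fixed: base 340 x 130 x 30 mm, column and overhanging head (top 190 mm up), lever on its side pointing away past the column. Origin at table level below the screw axis; z up; x points from the open mouth to the column: the blade goes in along +x. A 50 x 50 mm steel platen, its height not reported, hangs under the head, centred on the screw axis.
- head_front (a point): Front top edge of the press head, in the middle, 40 mm from the screw axis towards the mouth and 190 mm above the table; the head is 80 mm wide, its underside 115 mm above the table.
- back_stop (a point): Point on the front face of the small brass back stop (50 mm wide), 37 mm from the screw axis towards the column, 4 mm above the anvil's top; the blade's nose meets it when fully in.
- anvil: Flat dark steel anvil on the press base, 235 x 60 mm, top face 55 mm above the table. Origin on the top face, on the screw axis; axes parallel to the press's. The face runs from x = -199 to +36 mm, y from -30 to +30 mm. The blade must never be pressed on it with more than 25 N.
- blade: Steel gauge blade, loose, 150 x 24 x 5 mm, 0.15 kg, lying on the anvil's front part, nose 35 to 60 mm short of the screw axis. Origin on its underside, mid nose; x points forward out of the nose, z up. Friction is about 0.5 (0.4 to 0.6) on each face: the pull that slides it is about the platen's force plus 0.75 N. A light drag is a pull of 4 to 8 N.
- blade_tab (a point): Point to grip on the orange tab that stands upright on the blade's tail: 36 mm long (along the blade), 10 mm thick (across it), from 5 to 45 mm above the blade's underside. The point is in its middle, 130 mm behind the nose, 31 mm above the underside. Axes as the blade's. Pressing down on the tab adds up to half that force to the pull; lifting it pries the platen up and hides the drag.
- screw_grip (a point): Centre of the brass wing head of the adjusting screw, on the vertical screw axis, 225 mm above the table: a flat bar 46 mm long, 12 mm thick, 34 mm high (208 to 242 mm above the table; press top below it at 196 mm). Its x axis runs along the bar and turns with it; a red dot marks the +x end.
- screw (a joint): Screw angle in rad, growing clockwise seen from above; at 0 the bar lies along the press's x, dot to the column. Starts at 0.4 to 0.85, stays as left, needs 0.1 N m. Clockwise lowers the platen 3 mm per rad. It first touches the blade at an angle that differs every time, from 1.3 to 3.0, and cannot be read; then its spring force grows by about 15 N per rad, from 0.6 N.
- slab: Grey sandstone slab with a dark trilobite, 130 x 115 x 24 mm, 0.8 kg, loose; leave it alone. Origin under its middle.
- dish: White ceramic sorting dish, 112 mm across, 22 mm high, with two ammonite fragments in it, loose; leave it alone. Origin under its middle.
- ammonite: Dark ammonite fragment, 40 mm across, 15 mm high, loose; leave it alone. Origin under its middle.
- pick: Steel dental pick with knurled grip, 155 mm long, 11 mm thick, loose; leave it alone. Origin under its middle, x along its length.
There are look-alikes about, which are no part of the job. Leave any purple or turquoise look-alike of the blade alone.

How it is judged:
On the way, in this order (a step that is already met when the one before it is completed fails the run):
1. the blade lies flat on the anvil under the platen, its nose within 7 mm of the back stop (x of blade in the frame of anvil above 0.03 m and y of blade in the frame of anvil between -0.014 and 0.014 m and angle between blade's own z axis and vertical below 0.06 rad), for 0.1 s.
2. the screw is turned down until the platen nips the blade (at least 3 N on the anvil), the fingers off the blade (contact force between blade and anvil above 3 N and contact force between the fingers and blade below 0.2 N and x of blade in the frame of anvil above 0.01 m), for 0.3 s.
3. the blade is drawn by its tab, moving while nipped (contact force between the fingers and blade above 1 N and linear speed of blade above 0.004 m/s and contact force between blade and anvil above 2.5 N), for 0.1 s.
At the end, for the whole second after the job is handed in: The blade lies flat and at rest under the platen, nose within 23 mm of the back stop and 16 mm of the middle, pressed on the anvil with 3 to 11 N (a light drag), the screw at rest and everything released (contact force between blade and anvil between 3 and 11 N and contact force between the fingers and blade below 0.2 N and x of blade in the frame of anvil above 0.014 m and y of blade in the frame of anvil between -0.016 and 0.016 m and angle between blade's own z axis and vertical below 0.06 rad and linear speed of blade below 0.005 m/s and velocity of joint screw between -0.02 and 0.02 rad/s); the robot touches nothing.
It fails at once if the blade is pressed on the anvil with more than 25 N (jammed) (contact force between blade and anvil above 25 N).
It fails at once if the slab is moved more than 20 mm (distance of slab from where it was at the start of the episode above 0.02 m).
It fails at once if the dish is moved more than 20 mm (distance of dish from where it was at the start of the episode above 0.02 m).
It fails at once if the ammonite is moved more than 20 mm (distance of ammonite from where it was at the start of the episode above 0.02 m).
It fails at once if the pick is moved more than 20 mm (distance of pick from where it was at the start of the episode above 0.02 m).
It also fails if it takes over 72 s, if anything falls off the work surface, if the arm or the gripper's body presses on something with over 40 N, if the wrist force passes 120 N, or if a joint passes its speed limit or range.

## Working session

There is one attempt and no reset: what is moved stays moved. The work goes in short steps, Python scripts to look and compute and a shell command to move; the robot and the scene stay as the last step left them, time stands still between calls to the robot, and variables do not carry over. Pictures are saved under pics/ and viewed, at most 10 in all, crops included, and the job is handed in when it is done.

```bash
mkdir -p pics; cat > h.py <<'E'
import numpy as np, cv2
from station import ctrl
from scipy.spatial.transform import Rotation as Ro
def ray(c,u,v):
    K=c["intrinsics"]; d=np.array([(u-K[0,2])/K[0,0],(v-K[1,2])/K[1,1]]); s=d.copy()
    for _ in range(20): s=d/(1+c["k1"]*(s@s))
    R=np.array(c["R"]); return -R.T@c["t"], R.T@np.array([s[0],s[1],1.])
def onz(c,u,v,z):
    o,d=ray(c,u,v); return o+d*(z-o[2])/d[2]
def proj(c,X):
    p=np.array(c["R"])@X+c["t"]; s=p[:2]/p[2]; s=s*(1+c["k1"]*(s@s)); K=c["intrinsics"]
    return K[0,0]*s[0]+K[0,2],K[1,1]*s[1]+K[1,2]
E
python3 - <<'E'
from h import *
import pickle
cs={n:ctrl.camera(n) for n in("top","side","wrist")}
pickle.dump(cs,open("c0.pkl","wb"))
cv2.imwrite("pics/a.png",cs["top"]["img"]);cv2.imwrite("pics/b.png",cs["side"]["img"])
print(ctrl.tcp_to_grasp,ctrl.get_obs())
for n,c in cs.items(): print(n,-np.array(c["R"]).T@c["t"],np.array(c["R"])[2],c["k1"])
E
```

```text
0.1804 {'time_s': 0.15, 'qpos': array([-1.40660096e+00,  3.00289010e-01,  1.52143290e+00, -1.98981949e-05,
        1.32071298e+00, -6.66051835e-02]), 'joint_vel': array([-4.12890226e-04, -5.23342775e-04, -2.06275866e-03, -4.38622658e-05,
        7.91645791e-04, -2.96749101e-05]), 'tau': array([ 5.79881671e-04, -5.31962478e+01, -3.52817380e+01,  7.07983668e-02,
        2.35633057e-02, -6.98528220e-05]), 'ee_pos': array([ 0.12580374, -0.53538388,  0.40424883]), 'eef_rot': array([-3.14075100e+00, -3.68236715e-05,  2.30805470e-01]), 'force': array([0.53473967, 0.31992146, 0.68279662]), 'moment': array([-0.01486843,  0.02127304,  0.0007023 ]), 'grip_force': 0.0, 'grip_width': 0.09410992804683577}
top [0.5000124  0.00436394 1.37806692] [ 6.60535575e-02  8.35280206e-04 -9.97815729e-01] -0.07921497381527397
side [0.4141022  0.67326811 0.9499734 ] [ 0.12040476 -0.6471397  -0.75280336] -0.028283582785670062
wrist [ 0.19167401 -0.52169594  0.38250905] [-0.22939654 -0.05298927 -0.97188959] -0.04755156868259798
```

View pics/a.png

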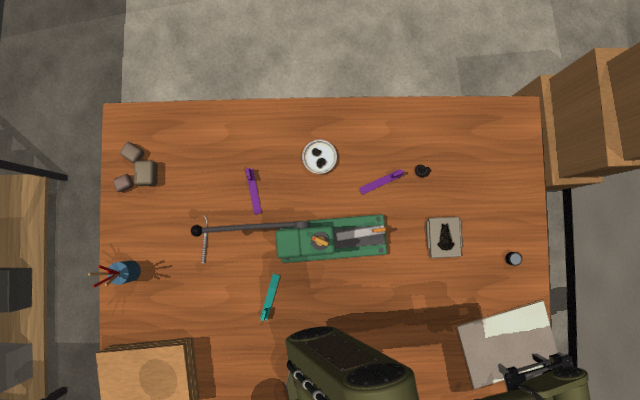

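View pics/b.png

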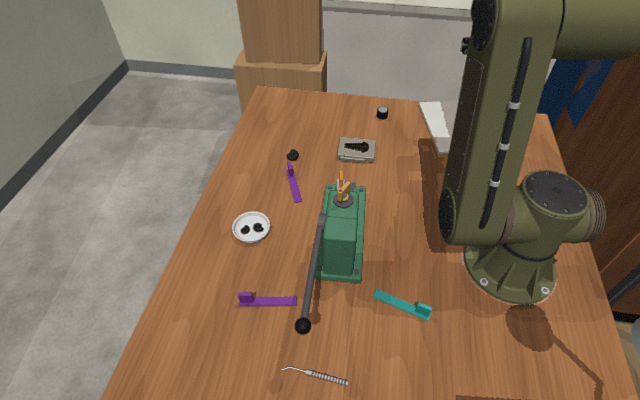

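The top view shows the press around (333,238), with its mouth to the right and its lever running left to (196,231). The brass wing is at (320,240), and the steel blade with an orange tab lies on the anvil near (370,233). The look-alikes are purple at (253,190) and (383,181) and turquoise at (270,297). The steel, orange-tabbed one on the anvil fits the description. An enlarged crop will confirm it.

```bash
python3 - <<'E'
from h import *
import pickle
cs=pickle.load(open("c0.pkl","rb"));c=cs["top"];s=cs["side"]
A=cv2.resize(c["img"][205:270,270:395],None,fx=6,fy=6,interpolation=cv2.INTER_CUBIC)
B=cv2.resize(s["img"][160:220,310:380],None,fx=3,fy=3,interpolation=cv2.INTER_CUBIC)
A=np.vstack([A,np.zeros((180,750,3),np.uint8)]);A[390:570,:210]=B
cv2.imwrite("pics/c.png",A)
def blobs(cam,lo,hi,roi,n):
    x0,y0,x1,y1=roi;m=cv2.inRange(cv2.cvtColor(cam["img"][y0:y1,x0:x1],cv2.COLOR_BGR2HSV),lo,hi)
    k,_,st,ce=cv2.connectedComponentsWithStats(m)
    for i in range(1,k):
        if st[i,4]>=n: print(st[i],ce[i]+[x0,y0])
print("orange top");blobs(c,(8,130,110),(25,255,255),(275,205,395,270),3)
print("orange side");blobs(s,(8,130,110),(25,255,255),(310,160,380,220),3)
print("green top")
m=cv2.inRange(cv2.cvtColor(c["img"],cv2.COLOR_BGR2HSV),(60,80,30),(85,255,255));m[:,:260]=0;m[:210]=0;m[265:]=0;m[:,395:]=0
r=cv2.minAreaRect(cv2.findNonZero(m));print(r)
for u,v in cv2.boxPoints(r): print(u,v,onz(c,u,v,.03))
E
```

```text
orange top
[   0    0  120   23 1669] [331.08867585 211.86099461]
[98 23 13  4 41] [379.2195122  229.58536585]
[   0   26  120   39 1478] [345.05953992 261.6691475 ]
[ 37  31  16  10 101] [319.58415842 240.73267327]
orange side
[   0    0   70   60 2633] [344.64717053 183.29358147]
green top
((330.384765625, 238.3402557373047), (39.21535873413086, 108.86400604248047), 85.15599822998047)
274.49146 223.39902 [0.52678087 0.15562447 0.03      ]
382.9666 214.2062 [ 0.55042421 -0.19231676  0.03      ]
386.27808 253.2815 [ 0.42552788 -0.19985411  0.03      ]
277.80292 262.4743 [0.40219371 0.14640987 0.03      ]
```

View pics/c.png

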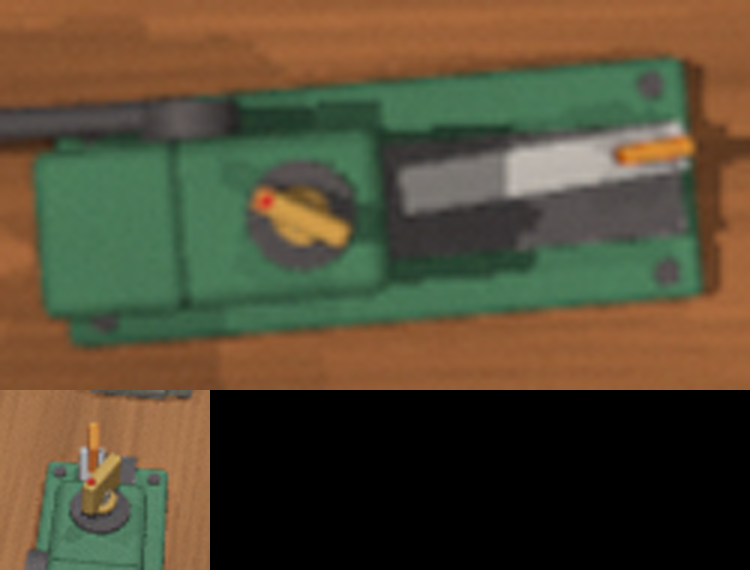

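The crop confirms it: a grey steel blade on the anvil with an orange tab at crop (655,150), pixel (379,229.6). Its nose is at crop (402,193). The wing centre is at crop (300,213), with the red dot at (264,201). Next I compute positions.

```bash
python3 - <<'E'
from h import *
import pickle
cs=pickle.load(open("c0.pkl","rb"));c=cs["top"];s=cs["side"]
f=lambda x,y,z:onz(c,270+(x+.5)/6-.5,205+(y+.5)/6-.5,z)
ang=lambda a,b:np.degrees(np.arctan2(*(b-a)[:2][::-1]))
def show(n,p): print(n,np.round(p,4))
yaw=[ang(f(703,292,.03),f(75,345,.03)),ang(f(683,58,.03),f(240,95,.03)),ang(f(383,288,.19),f(45,317,.19)),ang(f(383,128,.19),f(175,145,.19))]
print("press yaw",yaw)
show("headfront mid",(f(380,126,.19)+f(388,288,.19))/2); print(np.linalg.norm(f(380,126,.19)-f(388,288,.19)))
show("wing (blob, z.235)",onz(c,319.6,240.7,.238)); show("disc centre z.196",f(302,215,.196))
show("dot",f(264,201,.242)); show("other end",f(340,236,.242))
print("bar yaw",ang(f(340,236,.242),f(264,201,.242)))
show("tab blob",onz(c,379.2,229.6,.098)); print("tab yaw",ang(f(690,148,.1),f(617,157,.1)),np.linalg.norm(f(692,148,.1)-f(615,157,.1)))
show("nose",f(402,193,.06));print("blade yaw",ang(f(680,127,.06),f(400,171,.06)),ang(f(615,180,.06),f(405,213,.06)))
# side view rays for wing & tab tops
for nm,(u,v),z in [("wing s",(310+103/3,160+(475-390)/3),.238),("tab top s",(310+94/3,160+(425-390)/3),.1)]:
    show(nm,onz(s,u,v,z))
E
```

```text
press yaw [np.float64(93.82856849695646), np.float64(93.80288369265443), np.float64(93.98746319768632), np.float64(93.72610320548586)]
headfront mid [ 0.4769 -0.0282  0.19  ]
0.07583661840308012
wing (blob, z.235) [0.474 0.011 0.238]
disc centre z.196 [0.4739 0.0103 0.196 ]
dot [0.4814 0.027  0.242 ]
other end [ 0.4652 -0.0068  0.242 ]
bar yaw 64.38538040269329
tab blob [ 0.5013 -0.1697  0.098 ]
tab yaw 95.96889676330268 0.03930592663669409
nose [ 0.4814 -0.0412  0.06  ]
blade yaw 97.90435242143981 97.89651400796393
wing s [0.4721 0.0148 0.238 ]
tab top s [ 0.5016 -0.18    0.1   ]
```

```bash
cat >> h.py <<'E'
AX=np.array([.474,.0105]); PY=np.radians(93.8)
def pr(x,y): # press frame -> world xy
    return AX+x*np.array([np.cos(PY),np.sin(PY)])+y*np.array([-np.sin(PY),np.cos(PY)])
def topr(p):
    d=np.array(p)[:2]-AX; return np.array([d@[np.cos(PY),np.sin(PY)],d@[-np.sin(PY),np.cos(PY)]])
def cur():
    o=ctrl.get_obs(); return np.array(o["ee_pos"]),Ro.from_euler("xyz",o["eef_rot"])
def row(g,yaw,pitch=0.): # grasp point target
    p,R=cur(); Rt=Ro.from_euler("xyz",[np.pi,pitch,yaw]); t=np.array(g)-Rt.apply([0,0,ctrl.tcp_to_grasp])
    print("row",np.round(np.r_[R.inv().apply(t-p)*100,(R.inv()*Rt).as_rotvec()],3))
def st():
    o=ctrl.get_obs();p,R=cur();g=p+R.apply([0,0,ctrl.tcp_to_grasp])
    print("t",round(o["time_s"],2),"grasp",g.round(4),"press",topr(g).round(4),"rot",np.round(o["eef_rot"],3),"F",np.round(o["force"],2),"M",np.round(o["moment"],2),"w",round(o["grip_width"],4),o["grip_force"],"q6",o["qpos"][5].round(2))
E
python3 -c "
from h import *
row([.501,-.174,.18],np.radians(97.9),-.15)"
```

```text
row [ 44.541 -23.909   4.609   0.11    0.121  -1.475]
```

```bash
python3 -m jog '[[44.54,-23.91,4.6,0.11,0.121,-1.475],[44.54,-23.91,4.6,0.11,0.121,-1.475],[44.54,-23.91,4.6,0.11,0.121,-1.475],[44.54,-23.91,4.6,0.11,0.121,-1.475],[44.54,-23.91,4.6,0.11,0.121,-1.475],[44.54,-23.91,4.6,0.11,0.121,-1.475],[44.54,-23.91,4.6,0.11,0.121,-1.475],[44.54,-23.91,4.6,0.11,0.121,-1.475]]' 50
python3 -c "
from h import *
row([.501,-.174,.18],np.radians(97.9),-.15)"
```

```text
time_s: 0.95
ee_pos: [0.4256, -0.27, 0.3682]
eef_rot: [-3.124, -0.124, 1.43]
force: [-0.1, -1.3, -0.6]
grip_width: 0.047
grip_force: 0.0
row [ 7.791  6.896  1.845  0.021  0.024 -0.276]
```

```bash
python3 -m jog '[[7.79,6.9,1.85,0.021,0.024,-0.276],[7.79,6.9,1.85,0.021,0.024,-0.276],[7.79,6.9,1.85,0.021,0.024,-0.276],[7.79,6.9,1.85,0.021,0.024,-0.276],[7.79,6.9,1.85,0.021,0.024,-0.276]]'
python3 - <<'E'
from h import *
st(); c=ctrl.camera("wrist"); t=ctrl.camera("top")
cv2.imwrite("pics/d.png",c["img"])
h=cv2.cvtColor(c["img"],cv2.COLOR_BGR2HSV); m=cv2.inRange(h,(8,150,130),(22,255,255))
k,_,s,ce=cv2.connectedComponentsWithStats(m)
for i in range(1,k):
    if s[i,4]>60: print(s[i],ce[i])
print(proj(c,np.array([.5013,-.1697,.1])))
import pickle; pickle.dump(c,open("w1.pkl","wb"))
row([.501,-.174,.088],np.radians(97.9),-.15)
E
```

```text
time_s: 1.45
ee_pos: [0.5034, -0.2036, 0.3584]
eef_rot: [-3.141, -0.15, 1.701]
force: [-1.0, -0.3, -0.9]
grip_width: 0.0468
grip_force: 0.0
t 1.45 grasp [ 0.4997 -0.1769  0.18  ] press [-0.1887 -0.0132] rot [-3.141 -0.15   1.701] F [-0.97 -0.27 -0.93] M [-0.09 -0.14  0.09] w 0.0468 0.0 q6 -0.64
[21  0  8 14 78] [24.83333333  4.92307692]
[ 32   0  20  23 345] [42.15072464  8.97391304]
[   51     0   203   289 45274] [159.46216371 128.03631223]
[  367     0   273   289 57693] [500.77704401 139.52044442]
[ 34  87  15  31 180] [ 41.37222222 105.66666667]
[   0  105   34  158 3822] [ 15.83961277 185.79539508]
[ 34 139  13 111 863] [ 39.18539977 194.05098494]
[ 50 151  13  99 835] [ 55.46946108 197.34850299]
[ 267  193  100   98 5049] [316.23588829 259.4040404 ]
[ 61 214   9  54 108] [ 64.22222222 242.37037037]
[ 70 255   9  32  84] [ 73.44047619 273.82142857]
[204 277  15  63 264] [208.86742424 308.49242424]
[415 277  11  18  74] [420.98648649 285.17567568]
[ 81 322  32  44 946] [ 97.46511628 343.4217759 ]
[ 310  322  243   48 3787] [435.37998416 349.52363348]
[ 250  325   84   22 1009] [292.88800793 332.59068385]
[178 361  26   8 169] [191.43786982 364.04142012]
[226 362  61   8 280] [264.11785714 364.65357143]
(np.float64(320.41969467647385), np.float64(215.07191123789346))
row [-1.078e+00  2.000e-01  9.172e+00  1.000e-03  0.000e+00 -9.000e-03]
```

View pics/d.png

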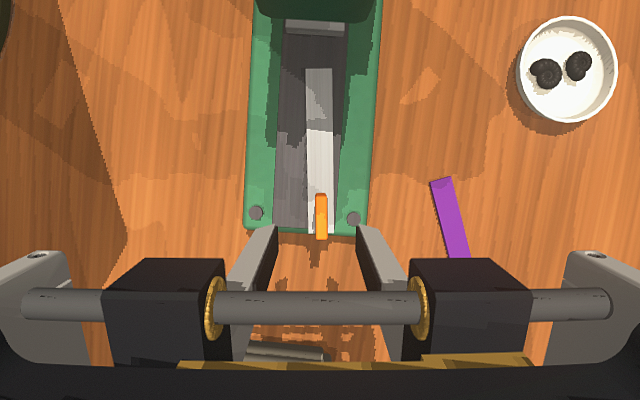

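The wrist view shows the orange tab at (321,194)–(321,240), centred between the fingers at (260,250) and (375,250). The blade's nose is at (319,70), and the positions agree. I'll go down and grip.

```bash
python3 -m jog '[[-1.08,0.15,4,0,0,-0.01],[-1.08,0.15,8,0,0,-0.01],[-1.08,0.15,9.1,0,0,-0.01],[-1.08,0.15,9.1,0,0,-0.01],[-1.08,0.15,9.1,0,0,-0.01]]'
python3 -c "
from h import *
st()"
python3 -m jog '[[0,0,0,0,0,0],[0,0,0,0,0,0],[0,0,0,0,0,0],[0,0,0,0,0,0],[0,0,0,0,0,0]]' 5 10
python3 -c "
from h import *
st()
row(np.r_[pr(-.110,0),.088],PY,-.15);row(np.r_[pr(-.097,0),.088],PY,-.15)"
```

```text
time_s: 2.05
ee_pos: [0.5053, -0.2004, 0.2687]
eef_rot: [3.139, -0.149, 1.712]
force: [0.1, -1.0, -0.2]
grip_width: 0.047
grip_force: 0.0
t 2.05 grasp [ 0.502  -0.1739  0.0902] press [-0.1858 -0.0157] rot [ 3.139 -0.149  1.712] F [ 0.13 -0.98 -0.2 ] M [-0.08 -0.14  0.06] w 0.047 0.0 q6 -0.67
time_s: 2.55
ee_pos: [0.505, -0.1998, 0.267]
eef_rot: [3.14, -0.15, 1.713]
force: [-0.0, -0.4, -0.2]
grip_width: 0.0101
grip_force: 0.2
t 2.55 grasp [ 0.5015 -0.1731  0.0886] press [-0.185  -0.0152] rot [ 3.14  -0.15   1.713] F [-0.02 -0.45 -0.21] M [-0.11 -0.15 -0.05] w 0.0101 0.16829841770231724 q6 -0.67
row [ 7.506 -1.136  1.195 -0.01   0.     0.075]
row [ 8.788 -1.038  1.388 -0.01   0.     0.075]
```

```bash
python3 -m jog '[[0,0,0,0,0,0],[0,0,0,0,0,0],[1.5,-0.5,0.23,-0.005,0,0.035],[3,-1.13,0.45,-0.01,0,0.075],[4.5,-1.13,0.68,-0.01,0,0.075],[6,-1.13,0.9,-0.01,0,0.075],[7.5,-1.13,1.13,-0.01,0,0.075],[7.5,-1.13,1.13,-0.01,0,0.075]]' 0 20
python3 -c "
from h import *
st()
c=ctrl.camera('wrist');cv2.imwrite('pics/e.png',c['img'])
row(np.r_[pr(-.097,0),.0886],PY,-.15)"
```

```text
time_s: 3.35
ee_pos: [0.4832, -0.1246, 0.2669]
eef_rot: [-3.141, -0.15, 1.639]
force: [0.4, 2.2, 3.1]
grip_width: 0.0099
grip_force: 20.0
t 3.35 grasp [ 0.4812 -0.0976  0.0886] press [-1.084e-01 -1.000e-04] rot [-3.141 -0.15   1.639] F [0.43 2.17 3.11] M [ 0.3  -0.09  0.01] w 0.0099 19.99735951423645 q6 -0.5
row [ 1.205e+00 -2.300e-02  1.810e-01 -1.000e-03 -0.000e+00  1.000e-03]
```

View pics/e.png

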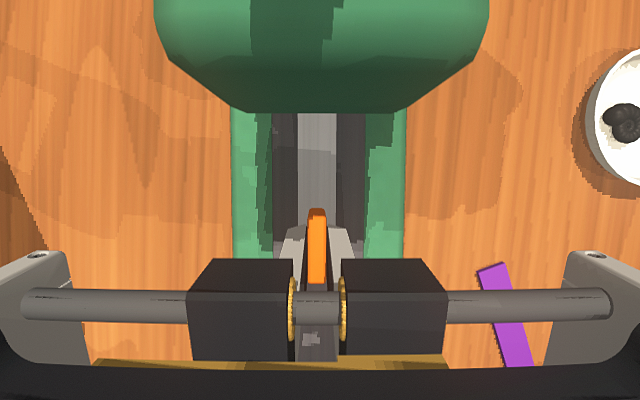

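The blade is straight and central on the anvil: columns 297–336 against the anvil's 272–366. I'll advance gently to the stop.

```bash
python3 -m jog '[[0.4,0,0.06,0,0,0],[0.7,0,0.1,0,0,0],[1.0,0,0.15,0,0,0],[1.1,0,0.16,0,0,0],[1.1,0,0.16,0,0,0]]'
python3 -c "
from h import *
st()"
python3 -m jog '[[0.1,0,0.015,0,0,0],[0.2,0,0.03,0,0,0],[0.2,0,0.03,0,0,0]]'
python3 -c "
from h import *
st()"
```

```text
time_s: 3.9
ee_pos: [0.4825, -0.1152, 0.267]
eef_rot: [-3.141, -0.15, 1.637]
force: [0.4, -0.7, 4.6]
grip_width: 0.0101
grip_force: 20.0
t 3.9 grasp [ 0.4807 -0.0883  0.0886] press [-0.099  -0.0001] rot [-3.141 -0.15   1.637] F [ 0.42 -0.66  4.63] M [-0.1  -0.27 -0.02] w 0.0101 19.995508790016174 q6 -0.48
time_s: 4.2
ee_pos: [0.4823, -0.1132, 0.267]
eef_rot: [-3.141, -0.15, 1.637]
force: [-0.2, -2.1, 5.0]
grip_width: 0.0102
grip_force: 20.0
t 4.2 grasp [ 0.4805 -0.0863  0.0886] press [-0.097 -0.   ] rot [-3.141 -0.15   1.637] F [-0.23 -2.11  5.  ] M [-0.33 -0.19 -0.  ] w 0.0102 19.995804727077484 q6 -0.47
```

```bash
for i in 1 2; do python3 -m jog '[[0.1,0,0.01,0,0,0],[0.15,0,0.015,0,0,0],[0.15,0,0.015,0,0,0]]' >/dev/null
python3 -c "
from h import *
st()"; done
```

```text
t 4.5 grasp [ 0.4805 -0.0856  0.0886] press [-0.0963 -0.0001] rot [ 3.141 -0.148  1.637] F [ 0.53 -9.7   2.89] M [-1.62 -0.22 -0.01] w 0.0103 19.99726116657257 q6 -0.47
t 4.8 grasp [ 0.4808 -0.0853  0.089 ] press [-0.0961 -0.0004] rot [ 3.14  -0.146  1.637] F [  1.63 -19.17   4.5 ] M [-3.44 -0.15  0.11] w 0.01 20.003901422023773 q6 -0.47
```

```bash
python3 -m jog '[[-0.15,0,0,0,0,0],[-0.25,0,-0.02,0,0,0],[-0.25,0,-0.02,0,0,0]]' 
python3 -m jog '[[0,0,0,0,0,0],[0,0,0,0,0,0],[0,0,0,0,0,0],[0,0,-4,0,0,0],[0,0,-9,0,0,0],[0,0,-14,0,0,0],[0,0,-19,0,0,0],[0,0,-20,0,0,0]]' 40
python3 -c "
from h import *
st(); row(np.r_[AX,.29],np.radians(64.4),0); row(np.r_[AX,.226],np.radians(64.4),0)"
```

```text
time_s: 5.1
ee_pos: [0.4823, -0.1127, 0.267]
eef_rot: [-3.141, -0.15, 1.637]
force: [0.1, -1.4, 4.6]
grip_width: 0.0102
grip_force: 20.0
time_s: 5.9
ee_pos: [0.484, -0.1428, 0.47]
eef_rot: [3.135, -0.147, 1.637]
force: [0.4, -0.2, 0.4]
grip_width: 0.037
grip_force: 0.0
t 5.9 grasp [ 0.4834 -0.1164  0.2915] press [-0.1273 -0.001 ] rot [ 3.135 -0.147  1.637] F [ 0.45 -0.16  0.39] M [-0.08 -0.1  -0.02] w 0.037 0.0 q6 -0.46
row [ 1.5207e+01  1.0000e-02  2.2050e+00 -3.1000e-02 -1.4500e-01  5.1200e-01]
row [14.271 -0.032  8.536 -0.031 -0.145  0.512]
```

```bash
python3 -m jog '[[4,0,0.5,0,0,0.1],[9,0,1.2,-0.015,-0.07,0.25],[13,0,2,-0.031,-0.145,0.4],[15.2,0,2.2,-0.031,-0.145,0.512],[15.2,0,2.2,-0.031,-0.145,0.512],[15.2,0,2.2,-0.031,-0.145,0.512]]'
python3 - <<'E'
from h import *
st(); c=ctrl.camera("wrist"); cv2.imwrite("pics/f.png",c["img"])
print(proj(c,np.r_[AX,.242])); row(np.r_[AX,.226],np.radians(64.4),0)
import pickle; pickle.dump(c,open("w2.pkl","wb"))
E
```

```text
time_s: 6.5
ee_pos: [0.4742, 0.011, 0.4649]
eef_rot: [-3.133, 0.001, 1.127]
force: [-0.1, -0.0, 0.9]
grip_width: 0.0373
grip_force: 0.0
t 6.5 grasp [0.4727 0.0116 0.2846] press [0.0012 0.0012] rot [-3.133e+00  1.000e-03  1.127e+00] F [-0.07 -0.04  0.88] M [-0.08 -0.06 -0.01] w 0.0373 0.0 q6 0.39
(np.float64(318.6755207553075), np.float64(224.7450623194599))
row [ 0.000e+00  2.400e-02  5.862e+00 -9.000e-03  0.000e+00  3.000e-03]
```

View pics/f.png

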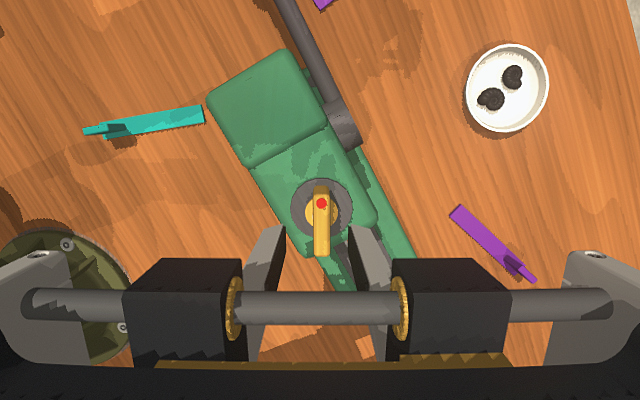

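The wing bar runs from the dot at (321,203) to (322,255), centred between the fingers and aligned with them. I'll go down, grip it and turn it to about 2.0 rad.

```bash
python3 -m jog '[[0,0.03,3,-0.009,0,0.003],[0,0.03,5.85,-0.009,0,0.003],[0,0.03,5.85,-0.009,0,0.003],[0,0.03,5.85,-0.009,0,0.003]]'
python3 -m jog '[[0,0,0,0,0,0],[0,0,0,0,0,0],[0,0,0,0,0,0],[0,0,0,0,0,0],[0,0,0,0,0,0]]' 0 20
python3 -c "
from h import *
st()"
python3 -m jog '[[0,0,0,0,0,0.15],[0,0,0,0,0,0.3],[0,0,0,0,0,0.45],[0,0,0,0,0,0.6],[0,0,0,0,0,0.75],[0,0,0,0,0,0.75]]'
python3 -c "
from h import *
st()"
python3 -m jog '[[0,0,0,0,0,0.15],[0,0,0,0,0,0.3],[0,0,0,0,0,0.45],[0,0,0,0,0,0.6],[0,0,0,0,0,0.75],[0,0,0,0,0,0.75]]'
python3 -c "
from h import *
st()"
```

```text
time_s: 6.95
ee_pos: [0.4743, 0.01, 0.4076]
eef_rot: [3.141, 0.0, 1.121]
force: [-0.0, 1.0, 0.8]
grip_width: 0.0377
grip_force: 0.0
time_s: 7.45
ee_pos: [0.4744, 0.0105, 0.4077]
eef_rot: [3.137, 0.0, 1.121]
force: [7.3, -3.6, -1.6]
grip_width: 0.012
grip_force: 20.0
t 7.45 grasp [0.4751 0.0102 0.2273] press [-0.0004 -0.001 ] rot [3.137 0.    1.121] F [ 7.27 -3.62 -1.57] M [-0.65 -1.14  0.1 ] w 0.012 19.990603029727936 q6 0.4
time_s: 8.05
ee_pos: [0.4744, 0.0105, 0.4078]
eef_rot: [3.138, -0.003, 0.366]
force: [7.7, -4.1, -0.6]
grip_width: 0.0118
grip_force: 20.0
t 8.05 grasp [0.4751 0.0101 0.2274] press [-0.0005 -0.0011] rot [ 3.138e+00 -3.000e-03  3.660e-01] F [ 7.72 -4.1  -0.56] M [-0.74 -1.22 -0.09] w 0.0118 20.00879466533661 q6 1.15
time_s: 8.65
ee_pos: [0.4744, 0.0104, 0.4078]
eef_rot: [3.141, -0.004, -0.385]
force: [8.0, -6.0, -0.5]
grip_width: 0.012
grip_force: 20.0
t 8.65 grasp [0.4751 0.01   0.2274] press [-0.0006 -0.0011] rot [ 3.141 -0.004 -0.385] F [ 7.98 -6.04 -0.53] M [-0.93 -1.15 -0.08] w 0.012 20.008428990840912 q6 1.9
```

```bash
python3 -m jog '[[0,0,0,0,0,0],[0,0,0,0,0,0],[0,0,0,0,0,0],[0,0,-4,0,0,0],[0,0,-7.5,0,0,0],[0,0,-7.5,0,0,-0.15],[0,0,-7.5,0,0,-0.3]]' 40
python3 -c "
from h import *
st(); row([.4834,-.1164,.2915],1.637,-.15)"
```

```text
time_s: 9.35
ee_pos: [0.4738, 0.011, 0.4831]
eef_rot: [3.141, -0.003, -0.073]
force: [-0.1, 0.2, 0.6]
grip_width: 0.0377
grip_force: 0.0
t 9.35 grasp [0.4743 0.0108 0.3027] press [ 0.0003 -0.0003] rot [ 3.141e+00 -3.000e-03 -7.300e-02] F [-0.06  0.16  0.56] M [ 0.05 -0.01  0.02] w 0.0377 0.0 q6 1.59
row [ 2.251 15.302  1.337  0.131  0.11  -1.706]
```

```bash
python3 -m jog '[[2.25,15.3,1.34,0.131,0.11,-1.706],[2.25,15.3,1.34,0.131,0.11,-1.706],[2.25,15.3,1.34,0.131,0.11,-1.706],[2.25,15.3,1.34,0.131,0.11,-1.706],[2.25,15.3,1.34,0.131,0.11,-1.706],[2.25,15.3,1.34,0.131,0.11,-1.706],[2.25,15.3,1.34,0.131,0.11,-1.706],[2.25,15.3,1.34,0.131,0.11,-1.706]]'
python3 -c "
from h import *
st(); row([.4834,-.1164,.2915],1.637,-.15)"
```

```text
time_s: 10.15
ee_pos: [0.4843, -0.1434, 0.4688]
eef_rot: [-3.11, -0.103, 1.063]
force: [-0.2, 0.1, 0.2]
grip_width: 0.0374
grip_force: 0.0
t 10.15 grasp [ 0.4884 -0.1245  0.2895] press [-0.1356 -0.0054] rot [-3.11  -0.103  1.063] F [-0.18  0.11  0.19] M [-0.06 -0.06  0.01] w 0.0374 0.0 q6 0.12
row [ 0.064  0.065 -0.103  0.042  0.037 -0.57 ]
```

```bash
python3 -m jog '[[0,0.06,-0.1,0.042,0.037,-0.57],[0,0.06,-0.1,0.042,0.037,-0.57],[0,0.06,-0.1,0.042,0.037,-0.57],[0,0.06,-0.1,0.042,0.037,-0.57],[0,0.06,-0.1,0.042,0.037,-0.57]]' >/dev/null
python3 -c "
from h import *
st(); row([.4805,-.0863,.0886],1.637,-.15)
c=ctrl.camera('wrist'); cv2.imwrite('pics/g.png',c['img'])"
```

```text
t 10.65 grasp [ 0.4831 -0.1169  0.2914] press [-0.1277 -0.0007] rot [-3.141 -0.15   1.632] F [ 0.76  0.59 -0.37] M [-0.01 -0.06 -0.04] w 0.0378 0.0 q6 -0.45
row [ 2.0000e-03 -6.0000e-02  2.0511e+01  0.0000e+00 -0.0000e+00 -5.0000e-03]
```

View pics/g.png

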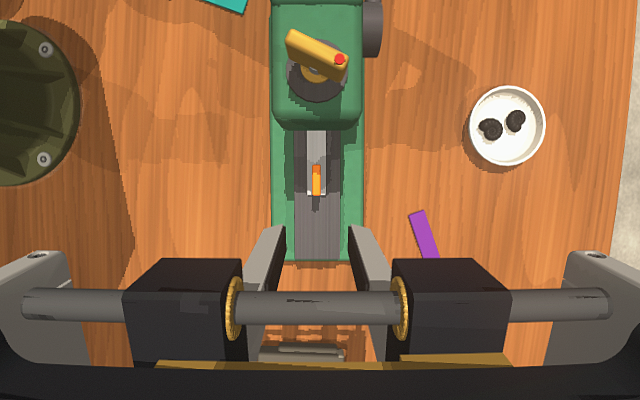

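The tab is at (316,180), straight and between the fingers. The wing has turned, with its dot at (340,59). Next I grip the tab and test the pull.

```bash
python3 -m jog '[[0,-0.06,5,0,0,-0.005],[0,-0.06,10,0,0,-0.005],[0,-0.06,15,0,0,-0.005],[0,-0.06,19,0,0,-0.005],[0,-0.06,20.5,0,0,-0.005],[0,-0.06,20.5,0,0,-0.005],[0,-0.06,20.5,0,0,-0.005],[0,-0.06,20.5,0,0,-0.005]]' 40 >/dev/null
python3 -c "
from h import *
st()"
python3 -m jog '[[0,0,0,0,0,0],[0,0,0,0,0,0],[0,0,0,0,0,0],[0,0,0,0,0,0],[0,0,0,0,0,0]]' 0 15 >/dev/null
python3 -c "
from h import *
st()"
for i in 1 2 3; do python3 -m jog '[[-0.05,0,-0.0075,0,0,0],[-0.1,0,-0.015,0,0,0]]' >/dev/null
python3 -c "
from h import *
st()"; done
```

```text
t 11.5 grasp [ 0.4814 -0.0868  0.0901] press [-0.0976 -0.0009] rot [ 3.139 -0.149  1.634] F [0.3  0.17 1.29] M [-0.08 -0.04  0.02] w 0.0372 0.0 q6 -0.47
t 12.0 grasp [ 0.4807 -0.0865  0.0889] press [-0.0972 -0.0002] rot [ 3.141 -0.15   1.635] F [-1.31  0.07  2.82] M [-0.07  0.07  0.03] w 0.01 14.99980553984642 q6 -0.47
t 12.2 grasp [ 0.4808 -0.0873  0.0889] press [-0.0981 -0.0003] rot [ 3.141 -0.15   1.635] F [-0.19  2.94  4.58] M [ 0.46 -0.01  0.01] w 0.0099 15.000263303518295 q6 -0.48
t 12.4 grasp [ 0.4809 -0.0884  0.0889] press [-0.0991 -0.0003] rot [ 3.141 -0.15   1.635] F [-0.42  4.33  5.42] M [ 0.64 -0.03  0.01] w 0.0103 15.00039204955101 q6 -0.48
t 12.6 grasp [ 0.481  -0.0894  0.0889] press [-0.1002 -0.0003] rot [ 3.141 -0.15   1.635] F [0.39 3.39 5.26] M [ 0.61 -0.08  0.01] w 0.01 15.00032365322113 q6 -0.48
```

```bash
python3 -m jog '[[0.1,0,0.01,0,0,0],[0.2,0,0.02,0,0,0],[0.25,0,0.02,0,0,0],[0.25,0,0.02,0,0,0]]' >/dev/null
python3 -c "
from h import *
st()"
python3 -m jog '[[0,0,0,0,0,0],[0,0,0,0,0,0],[0,0,0,0,0,0],[0,0,-4,0,0,0],[0,0,-9,0,0,0],[0,0,-14,0,0,0],[0,0,-19,0,0,0],[0,0,-20.5,0,0,0]]' 40 >/dev/null
python3 -c "
from h import *
st(); row([.4755,.0098,.29],2.757,0)"
```

```text
t 13.0 grasp [ 0.4807 -0.0871  0.0889] press [-0.0978 -0.0002] rot [ 3.141 -0.15   1.635] F [-0.04 -1.56  3.77] M [-0.35 -0.15  0.04] w 0.01 15.000532865524292 q6 -0.47
t 13.8 grasp [ 0.4833 -0.1183  0.2967] press [-0.1291 -0.0008] rot [ 3.135 -0.147  1.636] F [-0.33 -0.72 -0.58] M [-0.05 -0.11  0.06] w 0.0377 0.0 q6 -0.46
row [15.237  0.147  2.732  0.088 -0.128 -1.12 ]
```

```bash
python3 -m jog '[[15.2,0.15,2.7,0.088,-0.128,-1.12],[15.2,0.15,2.7,0.088,-0.128,-1.12],[15.2,0.15,2.7,0.088,-0.128,-1.12],[15.2,0.15,2.7,0.088,-0.128,-1.12],[15.2,0.15,2.7,0.088,-0.128,-1.12],[15.2,0.15,2.7,0.088,-0.128,-1.12],[15.2,0.15,2.7,0.088,-0.128,-1.12],[15.2,0.15,2.7,0.088,-0.128,-1.12]]' >/dev/null
python3 -m jog '[[0,0,0,0,0,0],[0,0,0,0,0,0]]' >/dev/null
python3 -c "
from h import *
st(); row([.4755,.0098,.226],2.757,0)"
```

```text
t 14.8 grasp [0.4747 0.0102 0.2855] press [-0.0004 -0.0007] rot [-3.142 -0.007  2.755] F [ 0.25 -0.71 -0.46] M [ 0.02 -0.13 -0.01] w 0.0376 0.0 q6 -1.24
row [-7.000e-03 -6.000e-03  5.949e+00 -0.000e+00 -7.000e-03 -2.000e-03]
```

```bash
python3 -m jog '[[0,0,3,0,-0.007,0],[0,0,5.9,0,-0.007,0],[0,0,5.9,0,-0.007,0],[0,0,5.9,0,-0.007,0]]' >/dev/null
python3 -m jog '[[0,0,0,0,0,0],[0,0,0,0,0,0],[0,0,0,0,0,0],[0,0,0,0,0,0],[0,0,0,0,0,0]]' 0 20
python3 -m jog '[[0,0,0,0,0,0.15],[0,0,0,0,0,0.3],[0,0,0,0,0,0.45],[0,0,0,0,0,0.6],[0,0,0,0,0,0.68],[0,0,0,0,0,0.68]]' >/dev/null
python3 -c "
from h import *
st();print('theta',1.637-cur()[1].as_euler('xyz')[2]+np.pi)"
python3 -m jog '[[0,0,0,0,0,0],[0,0,0,0,0,0],[0,0,0,0,0,0],[0,0,-4,0,0,0],[0,0,-7.5,0,0,0],[0,0,-7.5,0,0,0]]' 40 >/dev/null
python3 -c "
from h import *
st(); row([.4837,-.1170,.295],1.637,-.15)"
```

```text
time_s: 15.7
ee_pos: [0.4755, 0.0098, 0.4075]
eef_rot: [3.142, 0.001, 2.758]
force: [-0.5, 0.3, 5.5]
grip_width: 0.0119
grip_force: 20.0
t 16.3 grasp [0.4754 0.0094 0.2271] press [-0.0012 -0.0014] rot [-3.141e+00  1.000e-03  2.075e+00] F [-5.07 -3.42  7.16] M [-0.66  0.68 -0.08] w 0.0116 20.00148117542267 q6 -0.56
theta 2.7040007418039926
t 16.9 grasp [0.4767 0.0098 0.3058] press [-0.0009 -0.0026] rot [3.135 0.004 2.078] F [ 0.21 -1.19  1.02] M [-0.01 -0.11  0.  ] w 0.0371 0.0 q6 -0.56
row [-13.933  -6.595   1.3    -0.026   0.15    0.441]
```

```bash
python3 -m jog '[[-13.9,-6.6,1.3,-0.026,0.15,0.441],[-13.9,-6.6,1.3,-0.026,0.15,0.441],[-13.9,-6.6,1.3,-0.026,0.15,0.441],[-13.9,-6.6,1.3,-0.026,0.15,0.441],[-13.9,-6.6,1.3,-0.026,0.15,0.441],[-13.9,-6.6,1.3,-0.026,0.15,0.441]]' >/dev/null
python3 -c "
from h import *
st(); row([.481,-.0875,.0895],1.635,-.15)"
```

```text
t 17.5 grasp [ 0.4822 -0.1161  0.2904] press [-0.1268  0.0002] rot [-3.134 -0.15   1.637] F [ 0.38  0.97 -0.71] M [-0.08 -0.08  0.  ] w 0.0378 0.0 q6 -0.46
row [-1.7800e-01  7.9000e-02  2.0292e+01 -8.0000e-03 -0.0000e+00  2.0000e-03]
```

```bash
python3 -m jog '[[-0.18,0.08,5,-0.008,0,0],[-0.18,0.08,10,-0.008,0,0],[-0.18,0.08,15,-0.008,0,0],[-0.18,0.08,19,-0.008,0,0],[-0.18,0.08,20.3,-0.008,0,0],[-0.18,0.08,20.3,-0.008,0,0],[-0.18,0.08,20.3,-0.008,0,0]]' 40 >/dev/null
python3 -c "
from h import *
st()"
python3 -m jog '[[0,0,0,0,0,0],[0,0,0,0,0,0],[0,0,0,0,0,0],[0,0,0,0,0,0],[0,0,0,0,0,0]]' 0 20 >/dev/null
python3 -c "
from h import *
st()"
for i in 1 2 3; do python3 -m jog '[[-0.05,0,-0.0075,0,0,0],[-0.1,0,-0.015,0,0,0]]' >/dev/null
python3 -c "
from h import *
st()"; done
```

```text
t 18.2 grasp [ 0.4823 -0.0882  0.0916] press [-0.099  -0.0017] rot [ 3.138 -0.149  1.637] F [ 0.38 -0.99  1.18] M [-0.04 -0.11 -0.01] w 0.0376 0.0 q6 -0.48
t 18.7 grasp [ 0.4813 -0.0884  0.0902] press [-0.0991 -0.0008] rot [ 3.14  -0.15   1.636] F [-1.46 -1.14  6.14] M [-0.07  0.49  0.17] w 0.0099 20.005464255809784 q6 -0.48
t 18.9 grasp [ 0.4813 -0.0885  0.0902] press [-0.0993 -0.0008] rot [ 3.141 -0.152  1.636] F [-1.64 10.36  8.35] M [1.77 0.32 0.12] w 0.0099 20.00510662794113 q6 -0.48
t 19.1 grasp [ 0.4813 -0.0888  0.0901] press [-0.0996 -0.0007] rot [ 3.141 -0.153  1.636] F [-2.   13.11  8.43] M [2.28 0.35 0.2 ] w 0.01 20.00547230243683 q6 -0.48
t 19.3 grasp [ 0.4814 -0.0897  0.0901] press [-0.1005 -0.0007] rot [ 3.141 -0.153  1.636] F [-1.43 14.22  8.49] M [2.37 0.3  0.11] w 0.0096 20.002607703208923 q6 -0.48
```

```bash
python3 -m jog '[[0,0,-0.03,0,0,0],[0,0,-0.06,0,0,0]]' >/dev/null
python3 -c "
from h import *
st()"
python3 -m jog '[[0,0,-0.03,0,0,0],[0,0,-0.03,0,0,0]]' >/dev/null
python3 -c "
from h import *
st()"
```

```text
t 19.5 grasp [ 0.4812 -0.0902  0.0902] press [-0.1009 -0.0005] rot [ 3.141 -0.152  1.636] F [ 0.3   8.49 -2.37] M [ 1.17 -0.2  -0.1 ] w 0.01 19.999756515026093 q6 -0.48
t 19.7 grasp [ 0.481  -0.0904  0.0902] press [-0.1011 -0.0003] rot [-3.141 -0.152  1.635] F [ 0.88  8.35 -3.18] M [ 1.18 -0.21 -0.05] w 0.0098 20.001074373722076 q6 -0.48
```

```bash
python3 -m jog '[[0,0,0.02,0,0,0],[0,0,0.02,0,0,0]]' >/dev/null
python3 -c "
from h import *
st()"
for i in 1 2; do python3 -m jog '[[-0.1,0,-0.015,0,0,0],[-0.2,0,-0.03,0,0,0]]' >/dev/null
python3 -c "
from h import *
st()"; done
```

```text
t 19.9 grasp [ 0.4811 -0.0904  0.0902] press [-0.1012 -0.0003] rot [-3.141 -0.152  1.635] F [-1.85  7.77  0.48] M [ 1.17  0.02 -0.07] w 0.0098 20.001363158226013 q6 -0.48
t 20.1 grasp [ 0.4812 -0.0922  0.0902] press [-0.1029 -0.0004] rot [-3.141 -0.153  1.635] F [-0.94 10.33 -0.32] M [ 1.53 -0.07 -0.04] w 0.0097 20.00011771917343 q6 -0.49
t 20.3 grasp [ 0.4813 -0.0942  0.0901] press [-0.105  -0.0004] rot [-3.141 -0.153  1.635] F [-0.93 10.59  1.36] M [ 1.6  -0.03  0.04] w 0.0095 20.000086426734924 q6 -0.49
```

```bash
python3 -m jog '[[0.12,0,0.018,0,0,0],[0.12,0,0.018,0,0,0]]' >/dev/null
python3 -c "
from h import *
st()"
python3 -m jog '[[0,0,0,0,0,0],[0,0,0,0,0,0],[0,0,0,0,0,0],[0,0,-4,0,0,0],[0,0,-9,0,0,0],[0,0,-14,0,0,0],[0,0,-19,0,0,0],[0,0,-20.5,0,0,0]]' 40 >/dev/null
python3 -c "
from h import *
st(); row([.476,.0096,.29],2.075,0)"
```

```text
t 20.5 grasp [ 0.4814 -0.0941  0.0902] press [-0.1049 -0.0005] rot [ 3.141 -0.15   1.635] F [ 0.1   0.58 -2.27] M [-0.08  0.02  0.02] w 0.0101 19.999499917030334 q6 -0.49
t 21.3 grasp [ 0.4842 -0.1257  0.2984] press [-0.1365 -0.0011] rot [ 3.134 -0.147  1.636] F [-1.07 -0.1  -0.46] M [-0.07 -0.06 -0.03] w 0.0378 0.0 q6 -0.47
row [15.926  0.178  3.01   0.04  -0.143 -0.439]
```

```bash
python3 -m jog '[[15.9,0.18,3.0,0.04,-0.143,-0.439],[15.9,0.18,3.0,0.04,-0.143,-0.439],[15.9,0.18,3.0,0.04,-0.143,-0.439],[15.9,0.18,3.0,0.04,-0.143,-0.439],[15.9,0.18,3.0,0.04,-0.143,-0.439],[15.9,0.18,3.0,0.04,-0.143,-0.439]]' >/dev/null
python3 -c "
from h import *
st(); row([.476,.0096,.226],2.075,0)"
```

```text
t 21.9 grasp [0.4752 0.0095 0.2853] press [-0.001  -0.0011] rot [-3.137 -0.006  2.074] F [-0.25  0.81 -1.07] M [-0.03 -0.1  -0.02] w 0.0376 0.0 q6 -0.56
row [ 4.100e-02  1.700e-02  5.927e+00 -5.000e-03 -6.000e-03 -1.000e-03]
```

```bash
python3 -m jog '[[0.04,0,3,-0.005,-0.006,0],[0.04,0,5.9,-0.005,-0.006,0],[0.04,0,5.9,-0.005,-0.006,0],[0.04,0,5.9,-0.005,-0.006,0]]' >/dev/null
python3 -m jog '[[0,0,0,0,0,0],[0,0,0,0,0,0],[0,0,0,0,0,0],[0,0,0,0,0,0],[0,0,0,0,0,0]]' 0 20 >/dev/null
python3 -c "
from h import *
st()"
python3 -m jog '[[0,0,0,0,0,-0.14],[0,0,0,0,0,-0.28],[0,0,0,0,0,-0.28],[0,0,0,0,0,-0.28]]' >/dev/null
python3 -c "
from h import *
st();print('theta',1.637-cur()[1].as_euler('xyz')[2]+np.pi)"
python3 -m jog '[[0,0,0,0,0,0],[0,0,0,0,0,0],[0,0,0,0,0,0],[0,0,-4,0,0,0],[0,0,-7.5,0,0,0],[0,0,-7.5,0,0,0]]' 40 >/dev/null
python3 -c "
from h import *
st(); row([.4842,-.1250,.2955],1.637,-.15)"
```

```text
t 22.8 grasp [0.4753 0.0098 0.2268] press [-0.0008 -0.0012] rot [-3.140e+00  1.000e-03  2.076e+00] F [-7.99 -4.97  6.42] M [-0.83  1.31 -0.04] w 0.0121 19.999901354312897 q6 -0.56
t 23.2 grasp [0.4753 0.0098 0.2268] press [-0.0008 -0.0013] rot [-3.14   0.     2.356] F [-8.4  -4.75  6.17] M [-0.7   1.14  0.09] w 0.0117 20.007887184619904 q6 -0.84
theta 2.4224680415907587
t 23.8 grasp [0.4769 0.0103 0.3055] press [-0.0004 -0.0029] rot [3.137 0.005 2.356] F [ 0.04  0.2  -0.12] M [-0.02 -0.11  0.01] w 0.0372 0.0 q6 -0.84
row [-12.2   -10.737   1.215  -0.047   0.147   0.718]
```

```bash
python3 -m jog '[[-12.2,-10.7,1.2,-0.047,0.147,0.718],[-12.2,-10.7,1.2,-0.047,0.147,0.718],[-12.2,-10.7,1.2,-0.047,0.147,0.718],[-12.2,-10.7,1.2,-0.047,0.147,0.718],[-12.2,-10.7,1.2,-0.047,0.147,0.718],[-12.2,-10.7,1.2,-0.047,0.147,0.718],[-12.2,-10.7,1.2,-0.047,0.147,0.718]]' >/dev/null
python3 -c "
from h import *
st(); row([.4812,-.0942,.091],1.635,-.15)"
```

```text
t 24.5 grasp [ 0.4831 -0.1247  0.2909] press [-1.355e-01 -1.000e-04] rot [-3.134 -0.15   1.64 ] F [ 0.2  -0.02 -0.16] M [-0.15 -0.04  0.02] w 0.0372 0.0 q6 -0.47
row [ 3.4000e-02  2.6000e-02  2.0218e+01 -8.0000e-03 -0.0000e+00  5.0000e-03]
```

```bash
python3 -m jog '[[0.03,0.03,5,-0.008,0,0],[0.03,0.03,10,-0.008,0,0],[0.03,0.03,15,-0.008,0,0],[0.03,0.03,19,-0.008,0,0],[0.03,0.03,20.15,-0.008,0,0],[0.03,0.03,20.15,-0.008,0,0],[0.03,0.03,20.15,-0.008,0,0],[0.03,0.03,20.15,-0.008,0,0]]' 40 >/dev/null
python3 -m jog '[[0,0,0,0,0,0],[0,0,0,0,0,0],[0,0,0,0,0,0],[0,0,0,0,0,0],[0,0,0,0,0,0],[0,0,0,0,0,0]]' 0 20 >/dev/null
python3 -c "
from h import *
st()"
```

```text
t 25.9 grasp [ 0.4815 -0.0943  0.0923] press [-0.1051 -0.0005] rot [ 3.141 -0.151  1.636] F [-0.87 -0.68  4.64] M [-0.1   0.16  0.06] w 0.01 20.001288056373596 q6 -0.49
```

```bash
python3 -m jog '[[0,0,-0.025,0,0,0],[0,0,-0.025,0,0,0]]' >/dev/null
python3 -c "
from h import *
st()"
for i in 1 2 3; do python3 -m jog '[[-0.08,0,-0.012,0,0,0],[-0.16,0,-0.024,0,0,0]]' >/dev/null
python3 -c "
from h import *
st()"; done
```

```text
t 26.1 grasp [ 0.4814 -0.0943  0.0923] press [-0.1051 -0.0005] rot [ 3.141 -0.151  1.636] F [-0.61 -1.26  1.47] M [-0.23 -0.12  0.07] w 0.0099 20.000058710575104 q6 -0.49
t 26.3 grasp [ 0.4814 -0.0952  0.0923] press [-0.1059 -0.0004] rot [ 3.141 -0.152  1.636] F [0.67 6.76 3.05] M [ 1.1  -0.01  0.03] w 0.0101 20.000463724136353 q6 -0.49
t 26.5 grasp [ 0.4815 -0.0967  0.0923] press [-0.1075 -0.0004] rot [ 3.141 -0.152  1.636] F [-0.74  7.47  2.15] M [ 1.02 -0.07 -0.02] w 0.0098 20.000409185886383 q6 -0.49
t 26.7 grasp [ 0.4816 -0.0984  0.0923] press [-0.1091 -0.0004] rot [ 3.141 -0.152  1.636] F [-0.78  7.22  2.25] M [ 1.07 -0.03  0.07] w 0.01 20.00026971101761 q6 -0.5
```

The pull is about 7.2 N with 2.2 N of down-press, so about 6 N net, sliding 4 mm at 8 mm/s. That is a light drag. I'll relax, release and retreat.

```bash
python3 -m jog '[[0.09,0,0.01,0,0,0],[0.09,0,0,0,0,0],[0.09,0,0,0,0,0]]' >/dev/null
python3 -c "
from h import *
st()"
python3 -m jog '[[0,0,0,0,0,0],[0,0,0,0,0,0],[0,0,0,0,0,0],[0,0,-4,0,0,0],[0,0,-9,0,0,0],[0,0,-14,0,0,0],[0,0,-19,0,0,0],[0,0,-20.5,0,0,0]]' 40 >/dev/null
python3 -m jog '[[0,0,0,0,0,0],[0,0,0,0,0,0],[0,0,0,0,0,0]]' >/dev/null
python3 - <<'E'
from h import *
st(); c=ctrl.camera('wrist'); cv2.imwrite('pics/i.png',c['img'])
for x in (.025,.014): print(x,proj(c,np.r_[pr(x-.112,0),.1]))
E
```

```text
t 27.0 grasp [ 0.4816 -0.0983  0.0923] press [-0.1091 -0.0004] rot [ 3.141 -0.151  1.636] F [ 0.12 -0.62 -1.47] M [-0.29 -0.04 -0.  ] w 0.0097 19.99963939189911 q6 -0.49
t 28.1 grasp [ 0.4832 -0.1286  0.2934] press [-1.394e-01  1.000e-04] rot [-3.14  -0.152  1.636] F [-0.53  0.25 -1.16] M [-0.12 -0.1   0.01] w 0.0374 0.0 q6 -0.48
0.025 (np.float64(317.05697840636503), np.float64(162.18442722140367))
0.014 (np.float64(317.07537283290196), np.float64(171.82742745487542))
```

View pics/i.png

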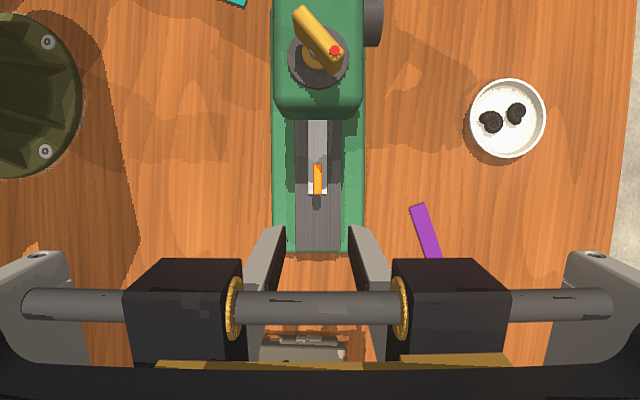

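The tab's front top edge is at (317,163), against a predicted row of 162 for the nose 25 mm past the axis, so about 12 mm short of the stop. The blade is straight, nothing is touching it, and the dish is undisturbed. Handing in.

```bash
python3 -c "
from station import ctrl
print(ctrl.hand_in())"
```

```text
the job is handed in; nothing more can be done
None
```

I handed the job in with the blade nipped at about a 6 N drag (net of my slight down-press), proved by a 4 mm draw after backing off a first setting that pulled about 10 N; its nose is about 12 mm from the stop, the arm is clear, and the hand-in returned no verdict.

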